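# Clamp the microplate on the shaker

## Task

Secure the 96-well plate that lies loose on the shaker's platform. With the fingers, slide it straight back until it sits square against the rear stop rail, then push the clamp lever round past its dead point until it snaps over into lock, so that the jaw grips the plate against the side rail. Only push: do not pick up the plate, and leave the other things on the bench alone.

Things in the scene. Friction and masses are not known exactly. Their poses are not given: they have to be found in the camera images.
- shaker: Microplate shaker, fixed: white housing 215 x 262 mm with a flat aluminium platform 180 (x) x 260 (y) mm, its top 92 mm above the bench. Origin: centre of its underside; x points from the front (control panel) to the rear, y to its left, z up. On the platform stand two dark steel stop rails, 9 mm high: rear (100 mm long) and left (60 mm long), and on the right a toggle clamp with its lever.
- nest (a point): Point on the platform's top (92 mm above the bench) directly under the plate's centre when the plate is fully home, against both the rear rail and the left rail. At (20, 45, 92) mm in the shaker's frame; axes as the shaker's.
- plate: White 96-well plate lying loose on the platform: 85.5 (x) x 127.8 (y) x 14.4 mm, 60 to 130 g, long side along the shaker's y. Origin: centre of its underside. It starts 14 to 34 mm short of the rear rail, 5 to 13 mm short of the left rail, up to 3 degrees askew, clear of the open jaw.
- clamp_lever (a joint): Angle of the clamp lever about its upright pivot (rad), 0 to 1.82, growing counter-clockwise seen from above; it swings level and starts open at 0 to 0.3. In the shaker's frame the handle points from the pivot along the heading -1.9 + value (rad from +x towards +y): open it sticks out to the right and a little forward; locked it points to the rear, beside the plate. Dead point 1.6.
- lever_pivot (a point): On the lever's pivot axis, 120 mm above the bench. Pushing the grip takes about 0.5 N while the jaw is clear of the plate, and the lever stays where it is left; from about 1.0 rad the jaw's spring resists, with at most 4 N at the grip, near 1.3. Just short of the dead point (1.6) the lever sticks or springs back; past it, it snaps by itself to its stop at 1.82 and stays.
- lever_grip (a point): Centre line of the black round grip, 90 mm from the pivot, 120 mm above the bench. The grip is 20 mm in diameter, lies level along the handle from 50 to 120 mm from the pivot; its underside is 18 mm above the platform's top. x points along the handle away from the pivot, y to the side that leads as it closes.
- spare_plate: Another white 96-well plate of the same size lying on the bench to the left of the shaker; leave it. Origin: centre of its underside.
- tip_box: Pipette tip box with a clear lid, 84 x 122 x 71 mm, on the bench to the left of the shaker; leave it. Origin: centre of its underside.
- reagent_bottle: Amber bottle, diameter 52 mm, 105 mm high, on the bench to the right of the shaker; leave it. Origin: centre of its underside.
- beaker: Glass beaker, diameter 72 mm, 85 mm high, on the bench to the right of the shaker; leave it. Origin: centre of its underside.
- jaw_pad: Spring-backed rubber pad of the sliding clamp jaw, 66 mm wide, 2 to 11 mm above the platform, facing the plate's right-hand end. As the lever closes, a link drives the jaw along the shaker's +y; it pushes the plate the last way to the left rail and presses it there with about 25 N. Origin: on the platform's top, 8 mm behind its face, at the middle of its width.
There are look-alikes about, which are no part of the job. Leave any green, pink or yellow look-alike of the plate alone.

How it is judged (in metres and radians):
On the way, in this order (a step that is already met when the one before it is completed fails the run):
1. the plate sits square against the rear rail, with the clamp not yet locked (x of plate in the frame of nest between -0.004 and 0.003 m and angle between the x axis of plate and the x axis of shaker, either way round below 0.035 rad and value of joint clamp_lever below 1.5 rad), for 0.2 s.
2. the lever is past its dead point and has snapped over to its stop (value of joint clamp_lever above 1.72 rad), for 0.2 s.
At the end, for the whole second after the job is handed in: The lever is locked (joint above 1.72 rad, dead point 1.6), the jaw pad presses the plate with over 12 N, and the plate lies flat, at rest and home against the rear and left rails (within 4 mm of the rear rail, 3 mm of the left rail, 2 degrees in yaw) (x of plate in the frame of nest between -0.004 and 0.003 m and angle between the x axis of plate and the x axis of shaker, either way round below 0.035 rad and y of plate in the frame of nest between -0.003 and 0.003 m and z of plate in the frame of nest below 0.003 m and value of joint clamp_lever above 1.72 rad and contact force between jaw_pad and plate above 12 N and linear speed of plate below 0.02 m/s); the robot touches nothing.
It fails at once if the plate is lifted or tipped off the platform (z of plate in the frame of nest above 0.006 m or z of plate in the frame of nest below -0.01 m or angle between plate's own z axis and vertical above 0.12 rad).
It fails at once if the spare plate is pushed about or lifted (distance of spare_plate from where it was at the start of the episode above 0.02 m).
It fails at once if the tip box is pushed about or lifted (distance of tip_box from where it was at the start of the episode above 0.02 m).
It fails at once if the reagent bottle is pushed about or lifted (distance of reagent_bottle from where it was at the start of the episode above 0.02 m).
It fails at once if the beaker is pushed about or lifted (distance of beaker from where it was at the start of the episode above 0.02 m).
It also fails if it takes over 48 s, if anything falls off the work surface, if the arm or the gripper's body presses on something with over 40 N, if the wrist force passes 120 N, or if a joint passes its speed limit or range.

## Robot

A 6-joint arm with a two-finger parallel gripper is mounted at the origin on the work surface. World frame = base frame: x ahead of the robot, y to its left, z up, the work surface at z = 0. Lengths are in mm, angles in rad, forces in N, time in s.
With the tool pointing down it reaches from about 275 to 750 mm from the base axis. Payload 10.2 kg.
Tool frame: the origin (TCP) lies at the very end of the fingers, on their centre line; the grasp point (between the pads) lies 19 mm behind it; y points along the fingers, x is the direction in which the jaws open and shut, and the axes are right-handed (so a half turn about y gives the same grasp; the last joint's range is limited). The gripper opens to 85 mm and grips with 20 to 120 N. Pads are 22 mm wide; open, the fingers measure 114 mm over their backs; the gripper's body (76 mm by 85 mm) begins 54 mm behind the grasp point. The pads swing forward as they close: fully open they stand 13 mm farther back than shut.
Start: joints at [1.028, 0.313, 1.498, -0, 1.331, -0.223], TCP at [165.061, 498.384, 231.294] pointing down, gripper open.
Joint ranges: [-2.94, 2.94], [-0.97, 2.17], [0.19, 2.56], [-1.23, 4.37], [0.02, 3.11], [-2.88, 2.88]. Speed limits (rad/s): [2.39, 2.39, 3.01, 3.14, 3.14, 3.14].

## Interface

Orientations are given as a unit quaternion [w, x, y, z].
In Python, from rig import telemetry, imaging, ctrl gives the robot as it stands.
- The arm moves only by the shell command python3 -m handwheel 'ROWS' [FORCE]. ROWS is JSON, a list of rows, each an object with "delta_pos": the shift along the tool's x, y, z in cm, a list of three; "twist": the turn, a rotation vector about the tool's x, y, z in rad, a list of three; "jaw": the opening, from 0 (shut) to 1 (fully open). A call has exactly 10 rows; each row is the pose to reach, as a shift and turn from the pose commanded when the call began, along the tool's axes at that moment; what a row does not reach only later rows make up. A row lasts 1/12 s, in which the tool goes at most 41.7 mm and 7.16 degrees, less where a joint would pass 70% of its speed; a pose out of reach is approached as far as the arm can. A call with a gripper value outside its range is refused whole. The fingers move at their own pace and stop on an object; FORCE is the grip in N (left out, the last holds). Time passes only in rows, so rows that repeat a pose let the fingers close, or fill a call up. It gives the time, the measured TCP pose, the force and the opening at its end, in the units of the state.
- telemetry.sense(): the state, without advancing time (a new reading comes with each control period).
- imaging.capture(name): name is "scene" or "top"; returns a dict with "frame" (480x640x3 uint8, red, green, blue), "z_map" (480x640 float32, mm along the optical axis (not along the pixel's ray), 0 where there is no reading), "fx", "fy", "cx", "cy" (pixels), "rvec" (rotation vector, rad) and "tvec" (3), from world to camera coordinates, as OpenCV has them. Camera axes: x right, y down, z forward; pixel columns grow to the right and rows downward; lengths in mm; the calibration is good to about 2 mm. A picture is of the moment at which its call begins.
- ctrl.finish_job(): hands the job in, once; it reports no verdict.
The state is a dict: "time_s": time; "joints": joint angles; "dq": joint speeds; "tau": joint torques, N m; "eef_pos": TCP position; "ee_rot": TCP orientation; "force": force on the tool from outside, world axes, zero at the start; "wrist_torque": the same for the moment, N m; "grip_width": opening from 0.0 (shut) to 1.0 (fully open).
Only numpy, scipy, OpenCV 4.12 (cv2) and the standard library are available. Lean on these libraries where they do the work, as an engineer would, in place of code of your own. Each camera call takes 0.05 s, during which the arm holds its last target.

## Working session

There is one attempt and no reset: what is moved stays moved. The work goes in short steps, Python scripts to look and compute and a shell command to move; the robot and the scene stay as the last step left them, time stands still between calls to the robot, and variables do not carry over. Pictures are saved under pics/ and viewed, and the job is handed in when it is done.

```bash
ls; mkdir -p pics
python3 - <<'E'
from rig import telemetry, imaging
import cv2,pickle
print(telemetry.sense())
for n in("scene","top"):
    d=imaging.capture(n); pickle.dump(d,open(f"{n}0.pkl","wb")); cv2.imwrite(f"pics/{n}0.png",d["frame"][:,:,::-1])
    print(n,d["fx"],d["cx"],d["cy"],d["rvec"],d["tvec"])
E
```

```text
pics
{'time_s': 0.0, 'joints': array([ 1.02757108e+00,  3.13493415e-01,  1.49847816e+00,  1.17520318e-05,
        1.33097111e+00, -2.23400191e-01]), 'dq': array([ 1.09923761e-03, -5.13575381e-04,  6.43110104e-05,  4.65076087e-04,
       -8.89645458e-04,  6.10052827e-04]), 'tau': array([ 3.81892633e-04, -4.12261927e+01, -2.59741634e+01, -1.31702263e-04,
        4.19246338e-03,  1.58667660e-05]), 'eef_pos': array([164.92942278, 498.14330076, 230.69739264]), 'ee_rot': array([-0.57305391,  0.57342006,  0.41356297, -0.41444461]), 'force': array([-0.13769589, -0.26153836,  0.65352284]), 'wrist_torque': array([-0.03922682, -0.02314417, -0.03340741]), 'grip_width': 1.000818256559955}
scene 508.86056306434335 320.32207183476436 237.6633482535826 [ 1.15397919  2.56768775 -0.72922386] [ 307.46116039 -238.41156646 1433.8673472 ]
top 621.0685467024789 327.8493504826257 240.3903388197024 [ 2.04627389 -2.18039706  0.2353718 ] [  35.87392981  465.37581118 1397.68692667]
```

View pics/scene0.png

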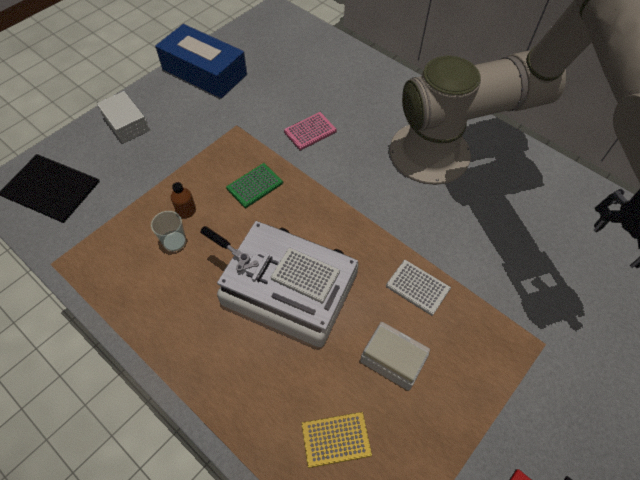

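View pics/top0.png

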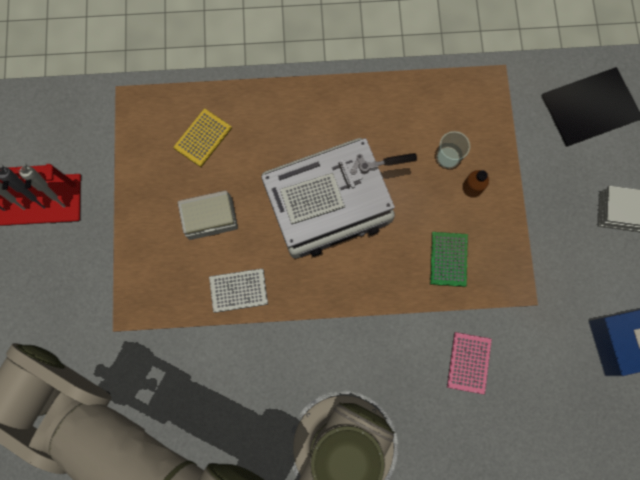

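The scene view shows the shaker at about (290,285) with the lever grip at (215,237). In the top view the shaker is at (330,197), the plate on it at (313,198) and the grip at (400,159). The candidates for "plate" in the top view are:
- the white plate on the platform (313,198), which is the one I want
- the white spare (238,290)
- the yellow one (203,137)
- the green one (449,259)
- the pink one (470,362)

Next is a close crop to check the choice.

```bash
cat > h.py <<'E'
import numpy as np,cv2,pickle
def load(n): return pickle.load(open(n+".pkl","rb"))
def ray(d,u,v):
    R=cv2.Rodrigues(np.array(d["rvec"],float))[0];t=np.array(d["tvec"],float)
    c=-R.T@t; r=R.T@np.array([(u-d["cx"])/d["fx"],(v-d["cy"])/d["fy"],1.]); return c,r
def atz(d,u,v,z):
    c,r=ray(d,u,v); return c+r*(z-c[2])/r[2]
def dep(d,u,v):
    c,r=ray(d,u,v); return c+r*d["z_map"][int(v),int(u)]
def proj(d,P):
    return cv2.projectPoints(np.array(P,float).reshape(-1,3),np.array(d["rvec"],float),np.array(d["tvec"],float),np.array([[d["fx"],0,d["cx"]],[0,d["fy"],d["cy"]],[0,0,1.]]),None)[0].reshape(-1,2)
def crop(d,x0,y0,w,h,s,out):
    cv2.imwrite(out,cv2.resize(np.ascontiguousarray(d["frame"][y0:y0+h,x0:x0+w,::-1]),None,fx=s,fy=s,interpolation=cv2.INTER_CUBIC))
E
python3 - <<'E'
from h import *
d=load("top0"); crop(d,255,130,170,130,4.7,"pics/ct0.png")
d=load("scene0"); crop(d,195,215,170,130,4.7,"pics/cs0.png")
E
```

```text
(no output)
```

View pics/ct0.png

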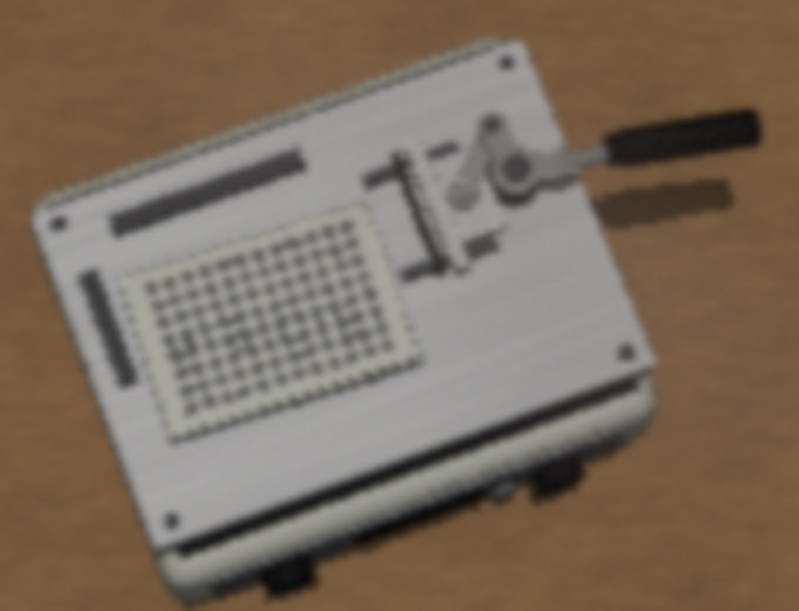

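View pics/cs0.png

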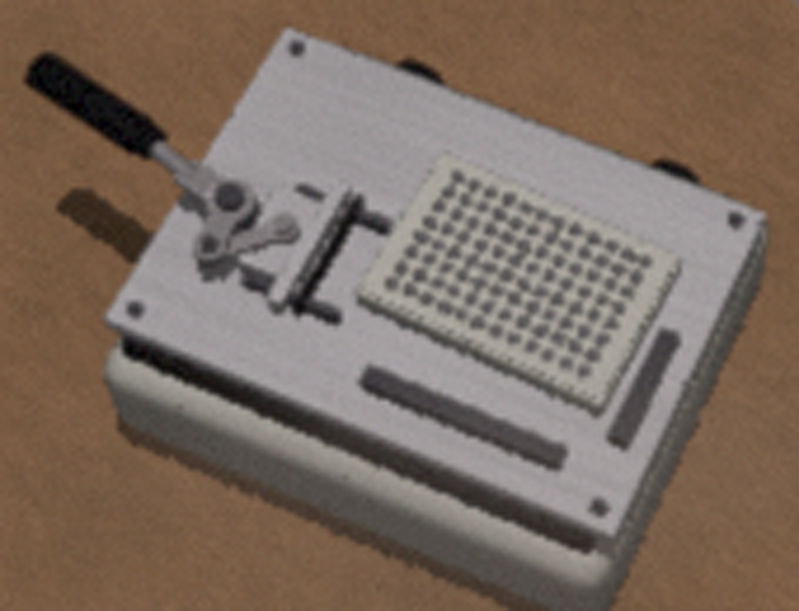

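The crop confirms the white plate on the platform. Its corners in the top crop are about (120,272), (365,203), (422,360) and (172,440). The clamp is on the right, with the pivot at (518,168) and the grip running from (608,147) to (760,125).

Run:
```python
from h import *
for n,o,pl,scr,pt,gr in (("top0",(255,130),[(36,213),(520,42),(657,364),(157,548)],[(58,223),(507,63),(626,352),(171,521)],[(120,272),(365,203),(422,360),(172,440)],[(518,165),(608,147),(760,125)]),
  ("scene0",(195,215),[(612,535),(105,322),(288,30),(766,215)],[(600,508),(134,309),(297,48),(736,219)],[(602,405),(360,293),(442,155),(680,262)],[(230,195),(158,140),(38,70)])):
    d=load(n); f=lambda p,z:atz(d,o[0]+(p[0]+.5)/4.7-.5,o[1]+(p[1]+.5)/4.7-.5,z)
    C=np.array([f(p,92) for p in pl]); print(n,"corners",C.round(1).tolist(),"sides",[np.linalg.norm(C[i]-C[i-1]).round(1) for i in range(4)],"ctr",C.mean(0).round(1))
    S=np.array([f(p,92) for p in scr]); 
    # y axis: right->left ; corners order RL,RR,FR,FL
    for Q in(C,S):
        y=(Q[0]-Q[1])+(Q[3]-Q[2]); x=(Q[0]-Q[3])+(Q[1]-Q[2]); print(" ctr",Q.mean(0).round(1),"yaw",np.arctan2(-y[0],y[1]).round(4),np.arctan2(x[1],x[0]).round(4))
    P=np.array([f(p,92+14.4) for p in pt]); y=(P[0]-P[1])+(P[3]-P[2]);x=(P[0]-P[3])+(P[1]-P[2])
    print(" plate",P.mean(0).round(1),np.arctan2(-y[0],y[1]).round(4),np.arctan2(x[1],x[0]).round(4),[np.linalg.norm(P[i]-P[i-1]).round(1) for i in range(4)])
    G=np.array([f(p,z) for p,z in zip(gr,(130,120,120))]); print(" lever",G.round(1).tolist(), np.arctan2(*(G[2]-G[1])[1::-1]).round(3),np.linalg.norm(G-G[0],axis=1).round(1))
    u=[o[0]+200/4.7,o[1]+480/4.7] if n=="top0" else [o[0]+230/4.7,o[1]+120/4.7]
    print(" depth check",dep(d,*u).round(1))
```

```text
top0 corners [[621.6, 148.4, 92.0], [695.6, -96.0, 92.0], [525.8, -149.8, 92.0], [449.9, 97.5, 92.0]] sides [np.float64(179.1), np.float64(255.4), np.float64(178.2), np.float64(258.8)] ctr [573.2   0.   92. ]
 ctr [573.2   0.   92. ] yaw 0.2961 0.2976
 ctr [574.1   1.   92. ] yaw 0.299 0.2997
 plate [556.6  36.7 106.4] 0.2403 0.2539 [np.float64(87.7), np.float64(123.9), np.float64(83.7), np.float64(126.3)]
 lever [[618.5, -86.7, 130.0], [628.3, -131.8, 120.0], [634.9, -206.4, 120.0]] -1.483 [  0.   47.2 121.2]
 depth check [481.6  74.4  89.4]
scene0 corners [[618.9, 148.0, 92.0], [696.4, -96.9, 92.0], [525.0, -149.7, 92.0], [447.9, 96.2, 92.0]] sides [np.float64(178.6), np.float64(256.9), np.float64(179.4), np.float64(257.7)] ctr [572.   -0.6  92. ]
 ctr [572.   -0.6  92. ] yaw 0.3052 0.2966
 ctr [571.1  -2.   92. ] yaw 0.3007 0.3019
 plate [556.2  36.3 106.4] 0.2549 0.2696 [np.float64(81.5), np.float64(124.8), np.float64(82.2), np.float64(126.4)]
 lever [[622.7, -83.5, 130.0], [621.3, -135.5, 120.0], [632.6, -207.3, 120.0]] -1.414 [  0.   53.  124.6]
 depth check [ 549.  -181.    -0.6]
```

```bash
cat >> h.py <<'E'
from scipy.spatial.transform import Rotation as Ro
SC=np.array([572.5,0.]); YAW=0.300
ex=np.array([np.cos(YAW),np.sin(YAW)]); ey=np.array([-ex[1],ex[0]])
def w(sx,sy): return SC+sx*ex+sy*ey
def s(p): d=np.array(p)[:2]-SC; return np.array([d@ex,d@ey])
def rot(st): q=st["ee_rot"]; return Ro.from_quat([q[1],q[2],q[3],q[0]])
def go(st,pos,yawx=None):
    """tool-frame cm and twist; yawx: world heading of tool x"""
    R=rot(st); dl=R.inv().apply(np.array(pos,float)-st["eef_pos"])/10
    t=None
    if yawx is not None:
        X=np.array([np.cos(yawx),np.sin(yawx),0]);Y=np.array([0,0,-1.]);T=Ro.from_matrix(np.stack([X,Y,np.cross(X,Y)],1))
        t=(R.inv()*T).as_rotvec().round(3)
    return dl.round(2),t
E
python3 - <<'E'
from h import *
from rig import telemetry
st=telemetry.sense(); print(rot(st).as_matrix().round(3))
for y in (YAW+np.pi/2,YAW-np.pi/2): print(go(st,[*w(-80,40),170],y),go(st,[*w(-80,40),96]))
d=load("top0");f=lambda p,z:s(atz(d,255+(p[0]+.5)/4.7-.5,130+(p[1]+.5)/4.7-.5,z)).round(1)
print("rear rail",f((113,237),101),f((305,168),101),f((113,237),92),"left rail",f((103,272),101),f((137,383),101),"plate",[f(p,106.4) for p in [(120,272),(365,203),(422,360),(172,440)]],"pivot",f((518,165),130),"jaw",f((410,160),103),f((450,268),103))
print("beaker",s(atz(d,453,150,40)),"bottle",s(atz(d,477,183,40)))
E
```

```text
[[ 0.314 -0.001 -0.949]
 [ 0.949 -0.001  0.314]
 [-0.001 -1.     0.   ]]
(array([-35.86,   6.11, -45.52]), array([-0.001, -0.62 , -0.001])) (array([-35.85,  13.51, -45.52]), None)
(array([-35.86,   6.11, -45.52]), array([ 1.000e-03,  2.522e+00, -1.000e-03])) (array([-35.85,  13.51, -45.52]), None)
rear rail [62.8 96.5] [62.6 -3.6] [65.7 96.1] left rail [ 47.8 107.1] [-10.5 110.7] plate [array([43.2, 99.5]), array([ 33.8, -24. ]), array([-49.9, -21.3]), array([-44.4, 104.8])] pivot [ 18.3 -96.4] jaw [ 47.6 -52.9] [-10.8 -51.2]
beaker [   4.33707369 -326.66580204] bottle [ -92.79998732 -347.44969911]
```

```bash
python3 -m handwheel '[{"delta_pos":[-1,0,-1.5],"twist":[0,-0.06,0],"jaw":0.5},{"delta_pos":[-3.5,0,-4.5],"twist":[0,-0.12,0],"jaw":0.2},{"delta_pos":[-6,1,-7.5],"twist":[0,-0.2,0],"jaw":0},{"delta_pos":[-8.5,1,-10.5],"twist":[0,-0.28,0],"jaw":0},{"delta_pos":[-11,2,-13.5],"twist":[0,-0.36,0],"jaw":0},{"delta_pos":[-13.5,2,-16.5],"twist":[0,-0.44,0],"jaw":0},{"delta_pos":[-16,2.5,-19.5],"twist":[0,-0.52,0],"jaw":0},{"delta_pos":[-18.5,3,-23],"twist":[0,-0.6,0],"jaw":0},{"delta_pos":[-21,3,-26],"twist":[0,-0.62,0],"jaw":0},{"delta_pos":[-23,3,-28.5],"twist":[0,-0.62,0],"jaw":0}]'
python3 - <<'E'
from h import *
from rig import telemetry
st=telemetry.sense(); print(go(st,[*w(-80,40),140],YAW+np.pi/2))
E
```

```text
time_s: 0.93
eef_pos: [364.1, 188.0, 201.0]
ee_rot: [0.42, -0.419, -0.569, 0.569]
force: [0.2, 0.7, 0.2]
grip_width: -0.002
(array([-20.12,   6.1 ,  -6.35]), array([-0.001,  0.001, -0.   ]))
```

```bash
python3 -m handwheel '[{"delta_pos":[-2.5,0.8,-0.8],"twist":[0,0,0],"jaw":0},{"delta_pos":[-6,1.6,-1.8],"twist":[0,0,0],"jaw":0},{"delta_pos":[-9.5,2.6,-3],"twist":[0,0,0],"jaw":0},{"delta_pos":[-13,3.8,-4],"twist":[0,0,0],"jaw":0},{"delta_pos":[-16,4.8,-5],"twist":[0,0,0],"jaw":0},{"delta_pos":[-18.5,5.6,-6],"twist":[0,0,0],"jaw":0},{"delta_pos":[-20.1,6.1,-6.3],"twist":[0,0,0],"jaw":0},{"delta_pos":[-20.1,6.1,-6.3],"twist":[0,0,0],"jaw":0},{"delta_pos":[-20.1,6.1,-6.3],"twist":[0,0,0],"jaw":0},{"delta_pos":[-20.1,6.1,-6.3],"twist":[0,0,0],"jaw":0}]'
python3 - <<'E'
from h import *
from rig import telemetry,imaging
st=telemetry.sense(); print(s(st["eef_pos"]),go(st,[*w(-80,40),96],YAW+np.pi/2))
d=imaging.capture("scene"); pickle.dump(d,open("scene1.pkl","wb")); crop(d,195,175,200,150,4,"pics/cs1.png")
print(proj(d,[st["eef_pos"]]))
E
```

```text
time_s: 1.77
eef_pos: [482.5, 17.8, 140.4]
ee_rot: [0.42, -0.419, -0.569, 0.569]
force: [1.0, -0.7, -0.4]
grip_width: 0.005
[-80.7718048   43.59683429] (array([-0.36,  4.44, -0.08]), array([-0.   ,  0.001,  0.   ]))
[[321.44045551 238.989817  ]]
```

View pics/cs1.png

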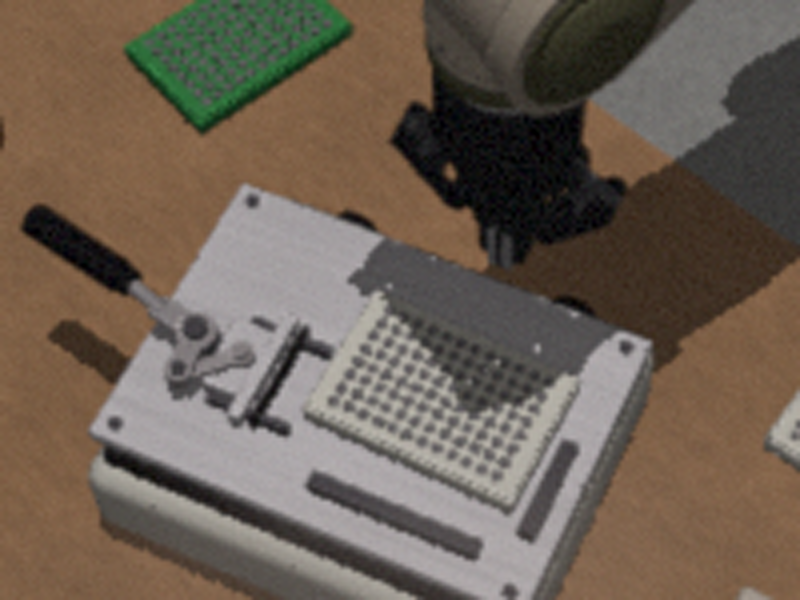

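The scene crop shows the shut fingers just in front of the plate at about (503,258), close to the projected TCP at (506,256). I'll lower them to about 5 mm above the platform and then push.

```bash
python3 -m handwheel '[{"delta_pos":[-0.3,1,0],"twist":[0,0,0],"jaw":0},{"delta_pos":[-0.3,2,0],"twist":[0,0,0],"jaw":0},{"delta_pos":[-0.3,2.8,0],"twist":[0,0,0],"jaw":0},{"delta_pos":[-0.3,3.5,0],"twist":[0,0,0],"jaw":0},{"delta_pos":[-0.3,4,0],"twist":[0,0,0],"jaw":0},{"delta_pos":[-0.3,4.3,0],"twist":[0,0,0],"jaw":0},{"delta_pos":[-0.3,4.3,-0.3],"twist":[0,0,0],"jaw":0},{"delta_pos":[-0.3,4.3,-0.6],"twist":[0,0,0],"jaw":0},{"delta_pos":[-0.3,4.3,-0.9],"twist":[0,0,0],"jaw":0},{"delta_pos":[-0.3,4.3,-1.2],"twist":[0,0,0],"jaw":0}]'
python3 - <<'E'
from h import *
from rig import telemetry,imaging
st=telemetry.sense(); print(s(st["eef_pos"]),st["eef_pos"],st["force"])
d=imaging.capture("scene"); crop(d,195,175,200,150,4,"pics/cs2.png")
E
```

```text
time_s: 2.65
eef_pos: [495.9, 17.8, 97.6]
ee_rot: [-0.419, 0.42, 0.569, -0.569]
force: [0.3, -0.3, 0.7]
grip_width: 0.002
[-67.94307028  39.65519385] [495.87259469  17.8055035   97.62154101] [ 0.27607656 -0.30987123  0.6702575 ]
```

View pics/cs2.png

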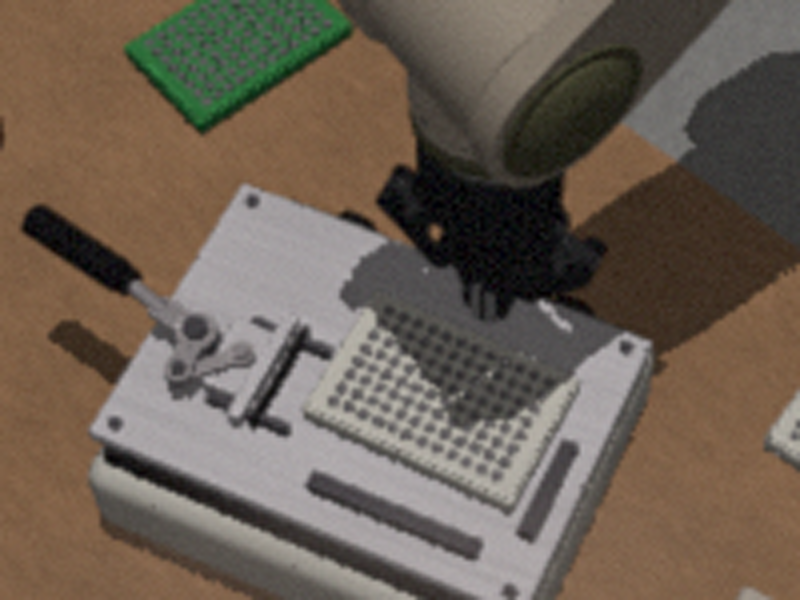

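The fingers are at about (488,305) in the crop, behind the plate's front edge. Now I'll push along tool -z.

```bash
python3 -m handwheel '[{"delta_pos":[0,0,-0.3],"twist":[0,0,0],"jaw":0},{"delta_pos":[0,0,-0.6],"twist":[0,0,0],"jaw":0},{"delta_pos":[0,0,-0.9],"twist":[0,0,0],"jaw":0},{"delta_pos":[0,0,-1.2],"twist":[0,0,0],"jaw":0},{"delta_pos":[0,0,-1.5],"twist":[0,0,0],"jaw":0},{"delta_pos":[0,0,-1.8],"twist":[0,0,0],"jaw":0},{"delta_pos":[0,0,-2.1],"twist":[0,0,0],"jaw":0},{"delta_pos":[0,0,-2.4],"twist":[0,0,0],"jaw":0},{"delta_pos":[0,0,-2.7],"twist":[0,0,0],"jaw":0},{"delta_pos":[0,0,-3.0],"twist":[0,0,0],"jaw":0}]'
python3 - <<'E'
from h import *
from rig import telemetry,imaging
st=telemetry.sense(); print(s(st["eef_pos"]),st["eef_pos"],st["force"])
d=imaging.capture("scene"); crop(d,195,175,200,150,4,"pics/cs3.png")
E
```

```text
time_s: 3.53
eef_pos: [524.2, 26.7, 97.3]
ee_rot: [0.42, -0.42, -0.569, 0.569]
force: [-0.2, -0.4, -0.1]
grip_width: -0.003
[-38.24148363  39.82549487] [524.19727681  26.7456173   97.27000743] [-0.17050209 -0.3809929  -0.05418813]
```

View pics/cs3.png

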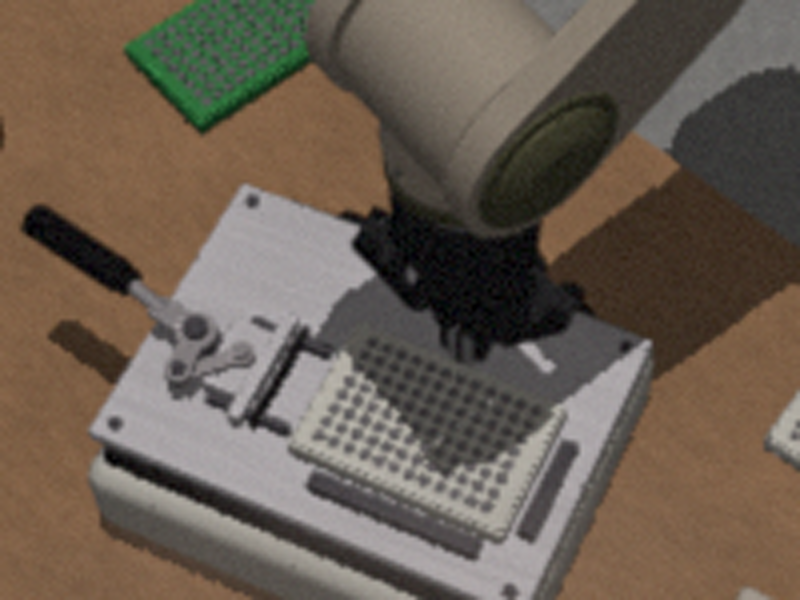

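The plate's rear edge, at (290,450)-(505,537) in the crop, has come close to the rear rail. I'll carry on in small steps.

```bash
python3 -m handwheel '[{"delta_pos":[0,0,-0.1],"twist":[0,0,0],"jaw":0},{"delta_pos":[0,0,-0.15],"twist":[0,0,0],"jaw":0},{"delta_pos":[0,0,-0.2],"twist":[0,0,0],"jaw":0},{"delta_pos":[0,0,-0.25],"twist":[0,0,0],"jaw":0},{"delta_pos":[0,0,-0.3],"twist":[0,0,0],"jaw":0},{"delta_pos":[0,0,-0.35],"twist":[0,0,0],"jaw":0},{"delta_pos":[0,0,-0.4],"twist":[0,0,0],"jaw":0},{"delta_pos":[0,0,-0.45],"twist":[0,0,0],"jaw":0},{"delta_pos":[0,0,-0.45],"twist":[0,0,0],"jaw":0},{"delta_pos":[0,0,-0.45],"twist":[0,0,0],"jaw":0}]'
python3 - <<'E'
from h import *
from rig import telemetry,imaging
st=telemetry.sense(); print(s(st["eef_pos"]),st["force"])
E
```

```text
time_s: 4.42
eef_pos: [528.3, 27.9, 97.3]
ee_rot: [-0.42, 0.42, 0.569, -0.569]
force: [0.0, -0.4, -0.4]
grip_width: 0.002
[-33.96782298  39.74099328] [ 0.00315179 -0.41067615 -0.4155214 ]
```

```bash
python3 -m handwheel '[{"delta_pos":[0,0,-0.03],"twist":[0,0,0],"jaw":0},{"delta_pos":[0,0,-0.06],"twist":[0,0,0],"jaw":0},{"delta_pos":[0,0,-0.09],"twist":[0,0,0],"jaw":0},{"delta_pos":[0,0,-0.12],"twist":[0,0,0],"jaw":0},{"delta_pos":[0,0,-0.15],"twist":[0,0,0],"jaw":0},{"delta_pos":[0,0,-0.18],"twist":[0,0,0],"jaw":0},{"delta_pos":[0,0,-0.2],"twist":[0,0,0],"jaw":0},{"delta_pos":[0,0,-0.2],"twist":[0,0,0],"jaw":0},{"delta_pos":[0,0,-0.2],"twist":[0,0,0],"jaw":0},{"delta_pos":[0,0,-0.2],"twist":[0,0,0],"jaw":0}]'
python3 - <<'E'
from h import *
from rig import telemetry,imaging
st=telemetry.sense(); print(s(st["eef_pos"]),st["force"])
for n,a in(("scene",(195,175,200,150)),("top",(255,120,200,150))):
    d=imaging.capture(n); pickle.dump(d,open(n+"4.pkl","wb"));crop(d,*a,4,f"pics/c{n}4.png")
E
```

```text
time_s: 5.25
eef_pos: [528.7, 27.9, 97.2]
ee_rot: [0.42, -0.419, -0.568, 0.57]
force: [-10.5, -5.4, 6.3]
grip_width: 0.001
[-33.60013357  39.64865482] [-10.47293753  -5.41551177   6.2609819 ]
```

View pics/cscene4.png

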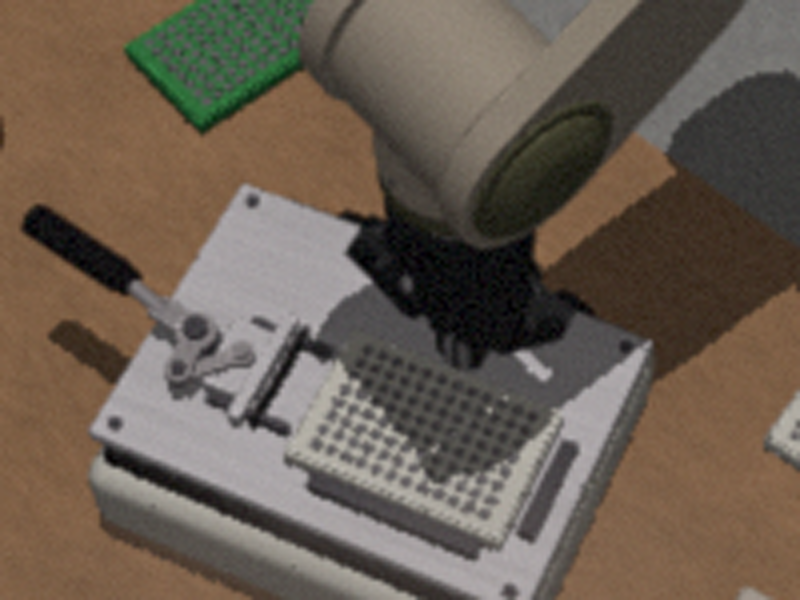

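View pics/ctop4.png

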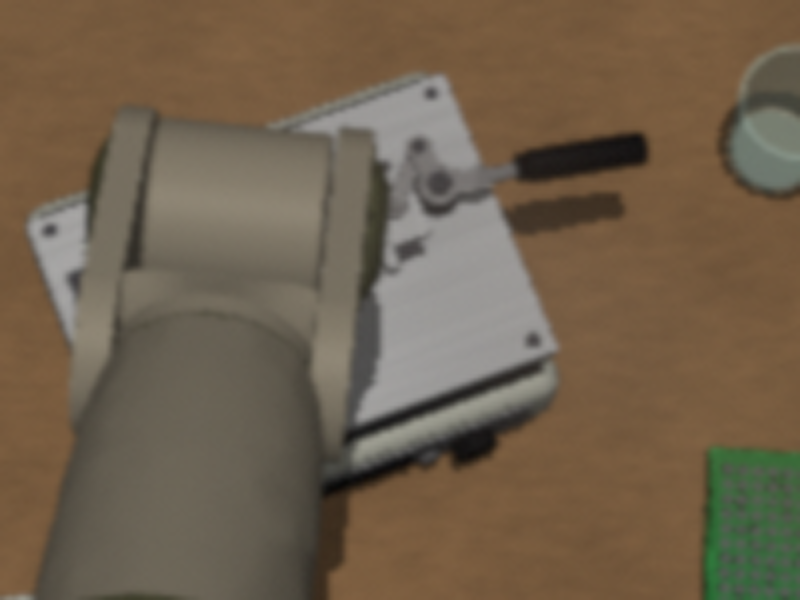

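The fingers now meet 12 N with the TCP at x = -33.6, where about -33.75 is expected with the plate home. In the crop the plate's rear edge, (288,460)-(497,550), overlaps the rail. I'll back off, rise and check.

```bash
python3 -m handwheel '[{"delta_pos":[0,0,0.1],"twist":[0,0,0],"jaw":0},{"delta_pos":[0,0,0.5],"twist":[0,0,0],"jaw":0},{"delta_pos":[0,0,1.5],"twist":[0,0,0],"jaw":0},{"delta_pos":[0,-0.5,2.5],"twist":[0,0,0],"jaw":0},{"delta_pos":[0,-2,3],"twist":[0,0,0],"jaw":0},{"delta_pos":[-2,-4.5,3],"twist":[0,0,0],"jaw":0},{"delta_pos":[-5,-6,3],"twist":[0,0,0],"jaw":0},{"delta_pos":[-8.5,-6.5,3],"twist":[0,0,0],"jaw":0},{"delta_pos":[-12,-6.5,3],"twist":[0,0,0],"jaw":0},{"delta_pos":[-15.5,-6.5,3],"twist":[0,0,0],"jaw":0}]'
python3 - <<'E'
from h import *
from rig import telemetry,imaging
st=telemetry.sense(); print(s(st["eef_pos"]),st["force"])
for n,a in(("scene",(195,215,170,130)),("top",(255,130,170,130))):
    d=imaging.capture(n); pickle.dump(d,open(n+"5.pkl","wb"));crop(d,*a,4.7,f"pics/c{n}5.png")
E
```

```text
time_s: 6.18
eef_pos: [547.9, -129.9, 163.0]
ee_rot: [-0.419, 0.42, 0.57, -0.569]
force: [-0.1, 0.4, 0.6]
grip_width: -0.002
[ -61.88062113 -116.8451297 ] [-0.14387398  0.35702321  0.56703949]
```

View pics/cscene5.png

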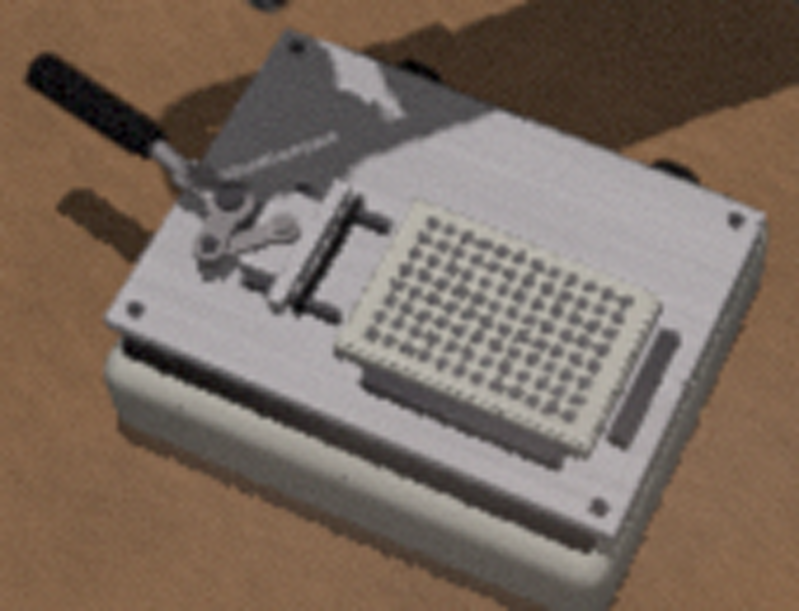

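View pics/ctop5.png

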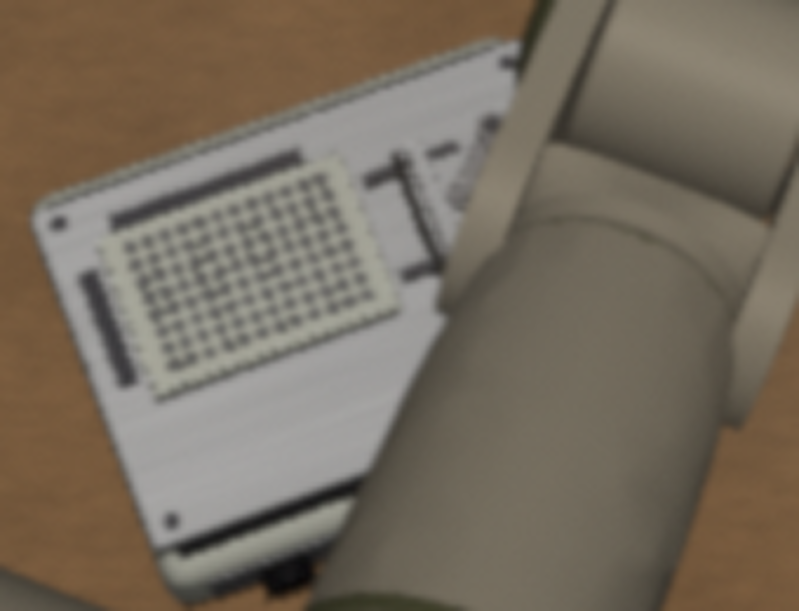

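Run:
```python
from h import *
from rig import telemetry
d=load("top5");f=lambda p,z:s(atz(d,255+(p[0]+.5)/4.7-.5,130+(p[1]+.5)/4.7-.5,z))
P=np.array([f(p,106.4) for p in [(98,236),(342,155),(400,306),(157,400)]]);print(P.round(1),P.mean(0), [np.arctan2(-(P[i]-P[j])[0],(P[i]-P[j])[1]).round(3) for i,j in((0,1),(3,2))])
d=load("scene5");f=lambda p,z:s(atz(d,195+(p[0]+.5)/4.7-.5,215+(p[1]+.5)/4.7-.5,z))
P=np.array([f(p,106.4) for p in [(587,455),(338,348),(413,200),(662,300)]]);print(P.round(1),P.mean(0), [np.arctan2(-(P[i]-P[j])[0],(P[i]-P[j])[1]).round(3) for i,j in((0,1),(3,2))])
d0=load("top0");f=lambda p,z:s(atz(d0,255+(p[0]+.5)/4.7-.5,130+(p[1]+.5)/4.7-.5,z))
pv=np.array([20.,-95.5]); g=f((760,125),120); print("grip end",g, "val",np.arctan2(*(g-pv)[::-1])+1.9)
cur=s(telemetry.sense()["eef_pos"]);print(cur)
for v in [0.1,0.2,.3,.4,.5,.6,.7,.8,.9,1.0,1.1,1.2,1.3,1.4,1.5,1.6,1.65,1.7]:
    h=-1.9+v; H=np.array([np.cos(h),np.sin(h)]);N=np.array([-H[1],H[0]])
    c=pv+80*H-(10+11*abs(N[0])+12*abs(N[1]))*N
    print(v,c.round(1),"cm",((c[1]-cur[1])/10).round(2),(-(c[0]-cur[0])/10).round(2), w(*c).round(0),np.linalg.norm(w(*c)).round(0))
```

```text
[[ 64.1 103.3]
 [ 60.7 -22.2]
 [-20.9 -21.1]
 [-23.3 104.7]] [20.1407069 41.1737763] [np.float64(-0.027), np.float64(0.019)]
[[ 63.6 104.5]
 [ 62.6 -20.3]
 [-20.9 -23.9]
 [-21.1 104.1]] [21.0604358  41.07781189] [np.float64(-0.008), np.float64(0.001)]
grip end [  -1.37474987 -215.64455122] val 0.15313722852984624
[ -62.37575992 -119.43649049]
0.1 [ -21.  -168.1] cm -4.86 -4.14 [ 602. -167.] 625.0
0.2 [ -12.6 -171.9] cm -5.25 -4.98 [ 611. -168.] 634.0
0.3 [  -3.7 -174.8] cm -5.54 -5.87 [ 621. -168.] 643.0
0.4 [   3.9 -176.8] cm -5.74 -6.63 [ 628. -168.] 650.0
0.5 [  11.1 -178.2] cm -5.88 -7.34 [ 636. -167.] 657.0
0.6 [  18.5 -179. ] cm -5.95 -8.08 [ 643. -166.] 664.0
0.7 [  26.1 -179. ] cm -5.95 -8.84 [ 650. -163.] 670.0
0.8 [  33.8 -178.2] cm -5.88 -9.62 [ 657. -160.] 677.0
0.9 [  41.6 -176.7] cm -5.73 -10.39 [ 664. -157.] 683.0
1.0 [  49.3 -174.4] cm -5.49 -11.17 [ 671. -152.] 688.0
1.1 [  56.9 -171.2] cm -5.17 -11.93 [ 677. -147.] 693.0
1.2 [  64.3 -167.1] cm -4.77 -12.66 [ 683. -141.] 698.0
1.3 [  71.3 -162.2] cm -4.28 -13.37 [ 689. -134.] 701.0
1.4 [  77.8 -156.5] cm -3.71 -14.02 [ 693. -127.] 705.0
1.5 [  83.8 -150. ] cm -3.06 -14.62 [ 697. -119.] 707.0
1.6 [  89.1 -142.8] cm -2.33 -15.15 [ 700. -110.] 708.0
1.65 [  91.5 -138.9] cm -1.94 -15.39 [ 701. -106.] 709.0
1.7 [  93.6 -134.9] cm -1.54 -15.6 [ 702. -101.] 709.0
```

The plate is home in x (20 to 21, expected 20) and square to within 0.01 rad by the mean. Its y is 41, so the jaw has about 4 mm still to push. The lever is at about 0.15. I'll bring the fingers to the lever's trailing side.

```bash
python3 -m handwheel '[{"delta_pos":[-1.5,0,-0.3],"twist":[0,0,0],"jaw":0},{"delta_pos":[-3.5,0.5,-1],"twist":[0,0,0],"jaw":0},{"delta_pos":[-5,1.5,-1.7],"twist":[0,0,0],"jaw":0},{"delta_pos":[-5.2,3,-1.7],"twist":[0,0,0],"jaw":0},{"delta_pos":[-5.2,4.5,-1.7],"twist":[0,0,0],"jaw":0},{"delta_pos":[-5.2,5.5,-1.7],"twist":[0,0,0],"jaw":0},{"delta_pos":[-5.2,5.7,-1.7],"twist":[0,0,0],"jaw":0},{"delta_pos":[-5.2,5.7,-1.7],"twist":[0,0,0],"jaw":0},{"delta_pos":[-5.2,5.7,-1.7],"twist":[0,0,0],"jaw":0},{"delta_pos":[-5.2,5.7,-1.7],"twist":[0,0,0],"jaw":0}]'
python3 - <<'E'
from h import *
from rig import telemetry,imaging
st=telemetry.sense(); print(s(st["eef_pos"]),st["eef_pos"],st["force"])
d=imaging.capture("scene"); crop(d,165,165,200,150,4,"pics/cs6.png")
cur=s(st["eef_pos"]);pv=np.array([20.,-95.5])
for v in [0.1,.3,.5,.7,.9,1.0,1.1,1.2,1.3,1.4,1.5,1.6,1.65,1.7]:
    h=-1.9+v; H=np.array([np.cos(h),np.sin(h)]);N=np.array([-H[1],H[0]])
    c=pv+80*H-(10+11*abs(N[0])+12*abs(N[1]))*N
    print(v,"cm",((c[1]-cur[1])/10).round(2),(-(c[0]-cur[0])/10).round(2))
E
```

```text
time_s: 7.12
eef_pos: [579.3, -173.0, 106.3]
ee_rot: [-0.419, 0.42, 0.569, -0.569]
force: [-0.1, 0.6, 0.4]
grip_width: -0.0
[ -44.59327362 -167.33318938] [ 579.34875725 -173.03771509  106.34574812] [-0.10344543  0.57773213  0.37043214]
0.1 cm -0.07 -2.36
0.3 cm -0.75 -4.09
0.5 cm -1.09 -5.56
0.7 cm -1.16 -7.07
0.9 cm -0.94 -8.62
1.0 cm -0.7 -9.39
1.1 cm -0.38 -10.15
1.2 cm 0.02 -10.89
1.3 cm 0.51 -11.59
1.4 cm 1.08 -12.24
1.5 cm 1.73 -12.84
1.6 cm 2.46 -13.37
1.65 cm 2.84 -13.61
1.7 cm 3.25 -13.82
```

View pics/cs6.png

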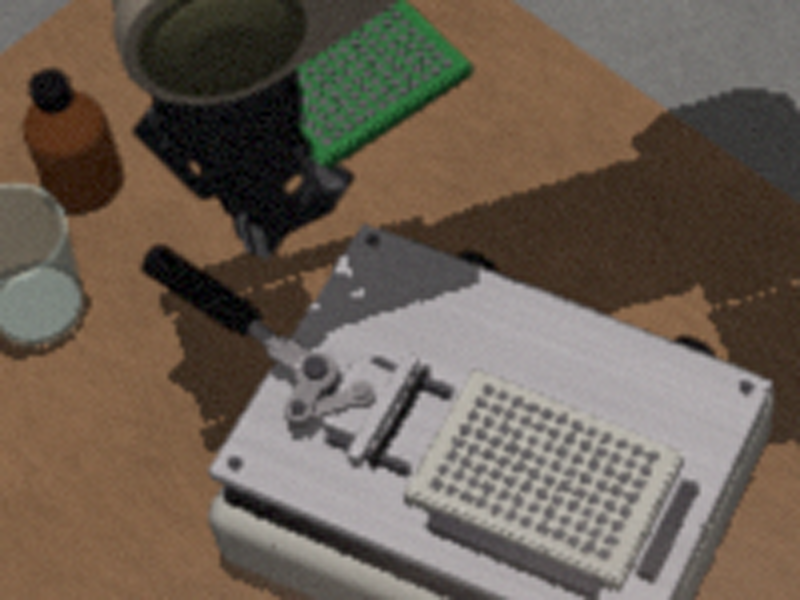

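In the crop the fingertip at (260,240) stands in front of the grip, which runs from (150,260) to (255,320), and it is clear of the bottle and the beaker. I'll sweep it along the arc.

```bash
python3 -m handwheel '[{"delta_pos":[-0.1,0,-1],"twist":[0,0,0],"jaw":0},{"delta_pos":[-0.1,0,-2],"twist":[0,0,0],"jaw":0},{"delta_pos":[-0.4,0,-3],"twist":[0,0,0],"jaw":0},{"delta_pos":[-0.8,0,-4.1],"twist":[0,0,0],"jaw":0},{"delta_pos":[-1,0,-5],"twist":[0,0,0],"jaw":0},{"delta_pos":[-1.1,0,-5.8],"twist":[0,0,0],"jaw":0},{"delta_pos":[-1.2,0,-6.6],"twist":[0,0,0],"jaw":0},{"delta_pos":[-1.1,0,-7.4],"twist":[0,0,0],"jaw":0},{"delta_pos":[-1,0,-8.2],"twist":[0,0,0],"jaw":0},{"delta_pos":[-0.9,0,-8.6],"twist":[0,0,0],"jaw":0}]'
python3 - <<'E'
from h import *
from rig import telemetry,imaging
st=telemetry.sense(); print(s(st["eef_pos"]),st["eef_pos"],st["force"])
d=imaging.capture("scene"); crop(d,165,165,200,150,4,"pics/cs7.png")
E
```

```text
time_s: 8.0
eef_pos: [664.4, -156.0, 105.8]
ee_rot: [-0.419, 0.42, 0.569, -0.569]
force: [-1.7, -0.4, 0.4]
grip_width: -0.003
[  41.70253462 -176.15116235] [ 664.39618091 -155.95969134  105.79255406] [-1.66126977 -0.41290926  0.43368368]
```

View pics/cs7.png

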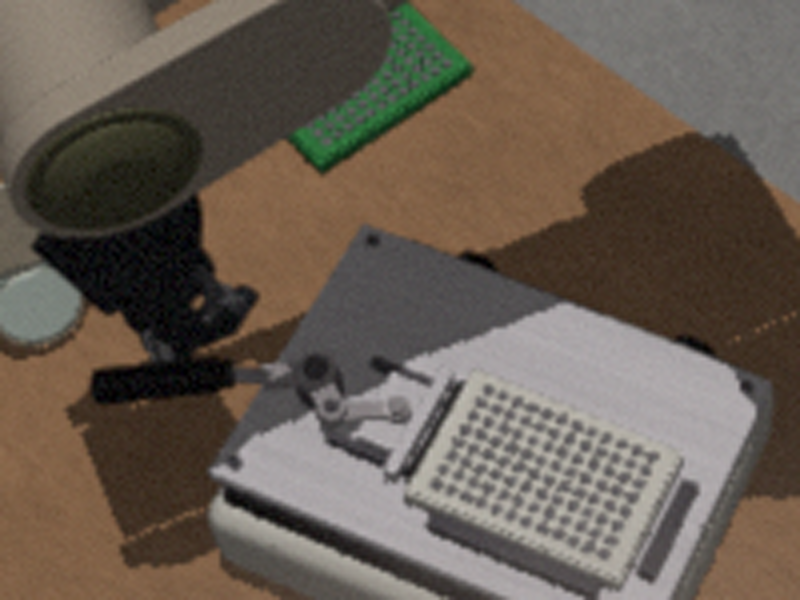

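The lever is at about 0.9 and the jaw is at the plate's right end, crop (430,420). The plate is undisturbed. Continuing.

```bash
python3 -m handwheel '[{"delta_pos":[0.1,0,-0.4],"twist":[0,0,0],"jaw":0},{"delta_pos":[0.25,0,-0.8],"twist":[0,0,0],"jaw":0},{"delta_pos":[0.4,0,-1.2],"twist":[0,0,0],"jaw":0},{"delta_pos":[0.6,0,-1.6],"twist":[0,0,0],"jaw":0},{"delta_pos":[0.8,0,-2],"twist":[0,0,0],"jaw":0},{"delta_pos":[1.0,0,-2.35],"twist":[0,0,0],"jaw":0},{"delta_pos":[1.25,0,-2.7],"twist":[0,0,0],"jaw":0},{"delta_pos":[1.5,0,-3],"twist":[0,0,0],"jaw":0},{"delta_pos":[1.75,0,-3.3],"twist":[0,0,0],"jaw":0},{"delta_pos":[2.0,0,-3.6],"twist":[0,0,0],"jaw":0}]'
python3 - <<'E'
from h import *
from rig import telemetry,imaging
st=telemetry.sense(); print(s(st["eef_pos"]),st["eef_pos"],st["force"])
d=imaging.capture("scene"); crop(d,165,165,200,150,4,"pics/cs8.png")
cur=s(st["eef_pos"]);pv=np.array([20.,-95.5])
for v in [1.3,1.4,1.5,1.6,1.65,1.7,1.75]:
    h=-1.9+v; H=np.array([np.cos(h),np.sin(h)]);N=np.array([-H[1],H[0]])
    c=pv+80*H-(10+11*abs(N[0])+12*abs(N[1]))*N
    print(v,"cm",((c[1]-cur[1])/10).round(2),(-(c[0]-cur[0])/10).round(2))
E
```

```text
time_s: 8.88
eef_pos: [692.4, -126.3, 105.3]
ee_rot: [0.42, -0.42, -0.569, 0.569]
force: [-3.7, -1.6, 1.5]
grip_width: 0.002
[  77.22867157 -156.06926809] [ 692.40099032 -126.27603366  105.30326906] [-3.65225914 -1.58033372  1.48393429]
1.3 cm -0.62 0.59
1.4 cm -0.04 -0.06
1.5 cm 0.61 -0.66
1.6 cm 1.33 -1.19
1.65 cm 1.72 -1.43
1.7 cm 2.12 -1.64
1.75 cm 2.54 -1.84
```

View pics/cs8.png

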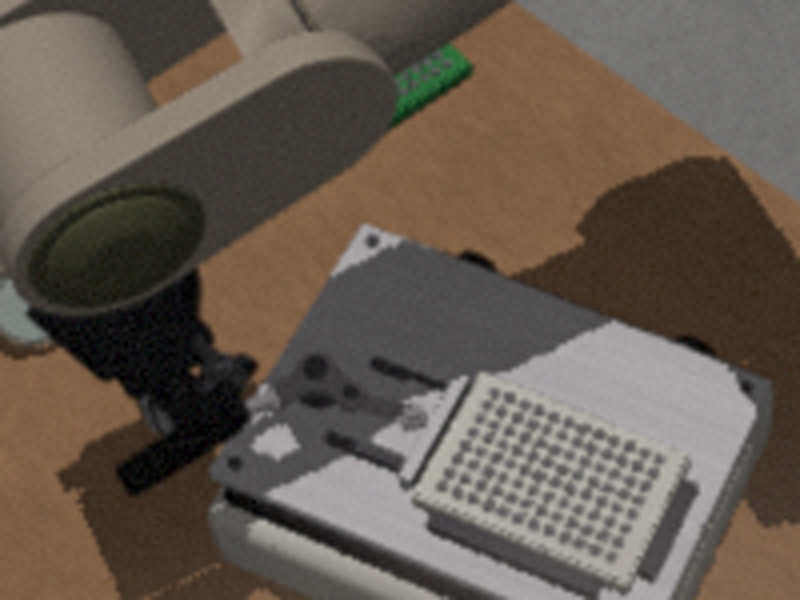

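The jaw now holds the plate and the lever is at about 1.35, heading to (130,480) in the crop. The force is only 4 N. On past the dead point.

```bash
python3 -m handwheel '[{"delta_pos":[0.3,0,-0.3],"twist":[0,0,0],"jaw":0},{"delta_pos":[0.6,0,-0.65],"twist":[0,0,0],"jaw":0},{"delta_pos":[0.85,0,-0.85],"twist":[0,0,0],"jaw":0},{"delta_pos":[1.1,0,-1.0],"twist":[0,0,0],"jaw":0},{"delta_pos":[1.35,0,-1.2],"twist":[0,0,0],"jaw":0},{"delta_pos":[1.6,0,-1.35],"twist":[0,0,0],"jaw":0},{"delta_pos":[1.85,0,-1.5],"twist":[0,0,0],"jaw":0},{"delta_pos":[2.1,0,-1.6],"twist":[0,0,0],"jaw":0},{"delta_pos":[2.2,0,-1.65],"twist":[0,0,0],"jaw":0},{"delta_pos":[2.2,0,-1.65],"twist":[0,0,0],"jaw":0}]'
python3 - <<'E'
from h import *
from rig import telemetry,imaging
st=telemetry.sense(); print(s(st["eef_pos"]),st["eef_pos"],st["force"])
d=imaging.capture("scene"); crop(d,165,165,200,150,4,"pics/cs9.png")
E
```

```text
time_s: 9.77
eef_pos: [701.5, -100.2, 105.3]
ee_rot: [-0.42, 0.42, 0.569, -0.569]
force: [-0.5, -0.1, -0.6]
grip_width: 0.003
[  93.65999204 -133.84238872] [ 701.52993834 -100.18609753  105.33184675] [-0.51569664 -0.0903978  -0.55100593]
```

View pics/cs9.png

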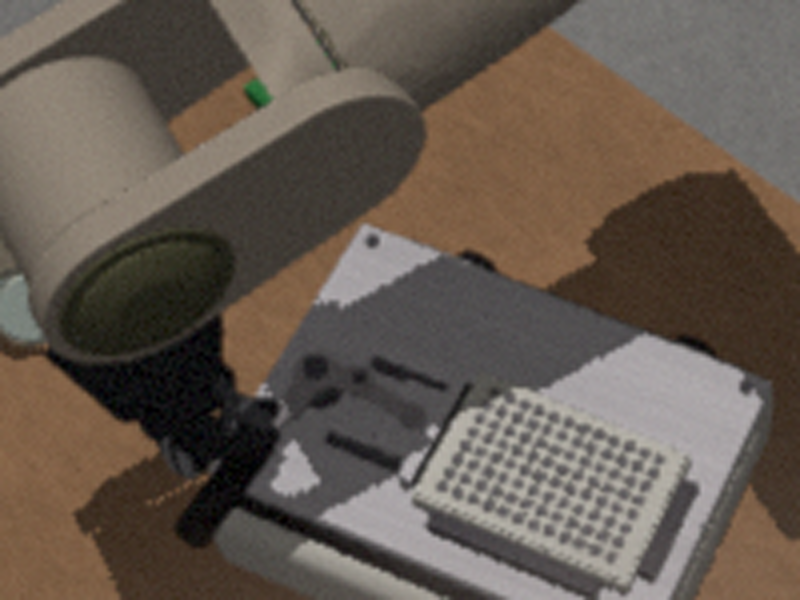

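Run:
```python
from h import *
d=load("scene0"); pv=np.array([20,-95.5])
for n,p in (("scene7",(97,387)),("8",(127,482)),("9",(194,533))):
    q=s(atz(d,165+p[0]/4,165+p[1]/4,120)); print(n,q,np.linalg.norm(q-pv),np.arctan2(*(q-pv)[::-1])+1.9)
for v in (1.5,1.6,1.7,1.82):
    q=w(*(pv+120*np.array([np.cos(v-1.9),np.sin(v-1.9)]))); print(v,(proj(d,[[*q,120]])-[165,165])*4)
```

```text
scene7 [  80.10074747 -198.8125637 ] 119.52232286700996 0.8560862951933492
8 [ 122.65979193 -153.7025018 ] 118.01086431026843 1.3842399968651433
9 [ 133.59332101 -106.40874983] 114.11592089086083 1.8042602231812328
1.5 [[137.86490119 502.38243836]]
1.6 [[152.27779059 516.92007783]]
1.7 [[168.53827736 530.01212967]]
1.82 [[190.25414059 543.58199545]]
```

The grip end at (194,533) puts the lever at about 1.80, so it has snapped over, and the finger force is near zero. Now I'll back away sideways and up, then check.

```bash
python3 -m handwheel '[{"delta_pos":[-0.5,0,0.1],"twist":[0,0,0],"jaw":0},{"delta_pos":[-1.5,0,0.4],"twist":[0,0,0],"jaw":0},{"delta_pos":[-3,0,0.8],"twist":[0,0,0],"jaw":0},{"delta_pos":[-4,-1,1.5],"twist":[0,0,0],"jaw":0},{"delta_pos":[-4.5,-3,3],"twist":[0,0,0],"jaw":0},{"delta_pos":[-4.5,-6,6],"twist":[0,0,0],"jaw":0},{"delta_pos":[-4.5,-9,9],"twist":[0,0,0],"jaw":0},{"delta_pos":[-4.5,-11,12],"twist":[0,0,0],"jaw":0},{"delta_pos":[-4.5,-12,15],"twist":[0,0,0],"jaw":0},{"delta_pos":[-4.5,-12,18],"twist":[0,0,0],"jaw":0}]'
python3 -m handwheel '[{"delta_pos":[0,0,3],"twist":[0,0,0],"jaw":0},{"delta_pos":[0,0,6],"twist":[0,0,0],"jaw":0},{"delta_pos":[0,0,9],"twist":[0,0,0],"jaw":0},{"delta_pos":[0,0,11],"twist":[0,0,0],"jaw":0},{"delta_pos":[0,0,12],"twist":[0,0,0],"jaw":0},{"delta_pos":[0,0,12],"twist":[0,0,0],"jaw":0},{"delta_pos":[0,0,12],"twist":[0,0,0],"jaw":0},{"delta_pos":[0,0,12],"twist":[0,0,0],"jaw":0},{"delta_pos":[0,0,12],"twist":[0,0,0],"jaw":0},{"delta_pos":[0,0,12],"twist":[0,0,0],"jaw":0}]'
python3 - <<'E'
from h import *
from rig import telemetry,imaging
st=telemetry.sense(); print(s(st["eef_pos"]),st["force"])
for n,a in(("scene",(195,215,170,130)),("top",(255,130,170,130))):
    d=imaging.capture(n); pickle.dump(d,open(n+"10.pkl","wb"));crop(d,*a,4.7,f"pics/c{n}10.png");cv2.imwrite(f"pics/{n}10.png",d["frame"][:,:,::-1])
E
```

```text
time_s: 10.65
eef_pos: [541.8, -198.8, 229.0]
ee_rot: [-0.418, 0.422, 0.569, -0.569]
force: [0.0, -0.3, 0.6]
grip_width: 0.0
time_s: 11.48
eef_pos: [428.8, -232.0, 225.1]
ee_rot: [-0.419, 0.419, 0.569, -0.569]
force: [0.3, -0.9, 0.2]
grip_width: 0.002
[-205.82677182 -179.18656455] [ 0.30335952 -0.86193085  0.20773405]
```

View pics/cscene10.png

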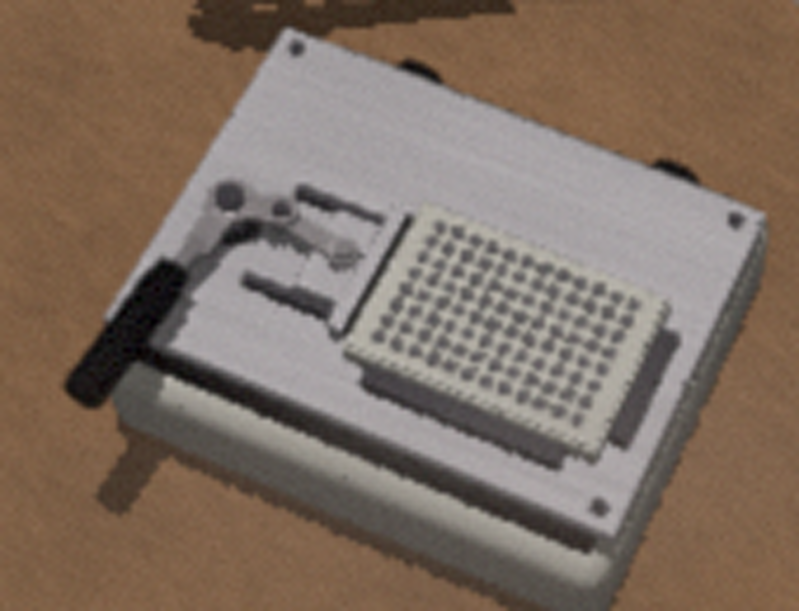

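View pics/ctop10.png

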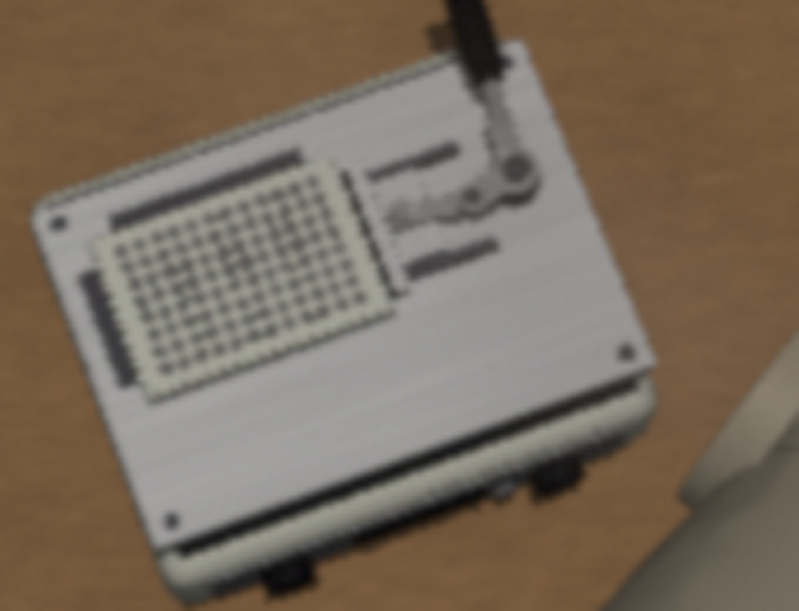

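View pics/scene10.png

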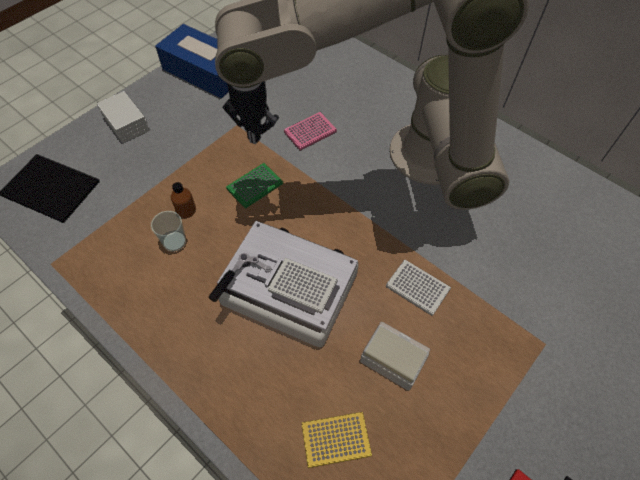

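Both crops show the lever locked and pointing to the rear, with its grip end at (85,395) in the scene crop. The jaw is against the plate's right end and the plate overlaps both rails. The arm is clear of everything. One numeric check of the plate and lever before handing in.

Run:
```python
from h import *
ang=lambda P:[np.arctan2(-(P[i]-P[j])[0],(P[i]-P[j])[1]).round(3) for i,j in((0,1),(3,2))]
d=load("top10");f=lambda p,z:s(atz(d,255+(p[0]+.5)/4.7-.5,130+(p[1]+.5)/4.7-.5,z))
P=np.array([f(p,106.4) for p in [(92,240),(336,157),(396,310),(150,402)]]);print(P.mean(0),ang(P))
d=load("scene10");f=lambda p,z:s(atz(d,195+(p[0]+.5)/4.7-.5,215+(p[1]+.5)/4.7-.5,z))
P=np.array([f(p,106.4) for p in [(596,458),(346,351),(420,205),(670,303)]]);print(P.mean(0),ang(P))
g=f((86,393),120)-[20,-95.5];print("lever",np.arctan2(g[1],g[0])+1.9,np.linalg.norm(g))
```

```text
[19.70997249 44.30610366] [np.float64(-0.019), np.float64(0.007)]
[21.17170524 45.18088568] [np.float64(-0.006), np.float64(0.01)]
lever 1.7945877215896349 114.69109304865258
```

```bash
python3 -c "
from rig import ctrl
print(ctrl.finish_job())"
```

```text
the job is handed in; nothing more can be done
None
```

I slid the plate back against the rear rail with the shut fingers, then pushed the clamp lever round until it snapped over. I backed the arm clear and handed the job in at about 11.5 s of robot time; no verdict is reported.

**Plate:** the last images put its centre at about (19.7–21.2, 44.3–45.2) mm in the shaker's frame, against a target of (20, 45). The mean yaw is under 0.01 rad. Single edges read from -0.019 to +0.010 rad, which is pixel-reading noise.

**Lever:** it reads about 1.79 rad from the image, and the force on the fingers fell to near zero as it snapped. That is consistent with its stop at 1.82 and above the 1.72 needed.

**Clearance:** the arm touches nothing, and by eye the other items on the bench look unmoved.

**Not checked:** the jaw's grip force on the plate could not be measured. I infer it from the lock and from the jaw standing against the plate.

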